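# Slide the board tray home in the satellite receiver and turn its keeper

## Robot

A 7-joint arm with a two-finger parallel gripper is mounted at the origin on the work surface. World frame = base frame: x ahead of the robot, y to its left, z up, the work surface at z = 0. Lengths are in m, angles in rad, forces in N, time in s.
With the tool pointing down it reaches from about 0.4 to 0.875 m from the base axis. Payload 19.3 kg.
Tool frame: the origin (TCP) lies at the very end of the fingers, on their centre line; the grasp point (between the pads) lies bot.pinch_z behind it (bot.pinch_z is the distance from the TCP to the grasp point, in m); z points along the fingers, y is the line along which they close (so a half turn about z gives the same grasp; the last joint's range is limited). The gripper opens to 85 mm and grips with 20 to 120 N. Pads are 22 mm wide; open, the fingers measure 114 mm over their backs; the gripper's body (76 mm by 85 mm) begins 54 mm behind the grasp point. The pads swing forward as they close: fully open they stand 13 mm farther back than shut.
Start: joints at [1.257, 0.521, -0.036, 1.599, 0.021, 1.021, -0.113], TCP at [0.151, -0.607, 0.231] pointing down, gripper open.
Joint ranges: [-2.91, 2.91], [-0.3, 2.13], [-1.5, 1.42], [0.17, 2.43], [-1.26, 4.41], [0.16, 1.93], [-2.52, 2.52]. Speed limits (rad/s): [1.89, 1.89, 2.39, 2.39, 3.01, 3.01, 3.01].

## Interface

Orientations are given as [roll, pitch, yaw] about the fixed x, y, z axes, in that order (R = Rz(yaw) Ry(pitch) Rx(roll)).
In Python, from workcell import bot, grab_frame, ticket gives the robot as it stands.
- The arm moves only by the tool arm_command, never from a script. Its argument "commands" is a list of rows, each a list of 3 entries, a list of its own where there are three numbers: the shift along the world's x, y, z in mm, then the turn about the world's z in rad, then the gripper command: -1 is fully open, 1 is shut, values between are in proportion. In form: [[[tx, ty, tz], roll, fingers], ...]. A call has 1 to 20 rows; each row shifts and turns the commanded pose from where the row before left it; what a row does not reach is not made up. A row lasts 1/10 s, in which the tool goes at most 50 mm and 8.59 degrees, less where a joint would pass 70% of its speed; a pose out of reach is approached as far as the arm can. A call with a gripper value outside its range is refused whole. The fingers move at their own pace and stop on an object; "newtons" is the grip in N (left out, the last holds). Time passes only in rows, so rows that do not move let the fingers close. It gives the time, the measured TCP pose, the force, the opening and the grip force at its end, in the units of the state.
- bot.observe(): the state, without advancing time (a new reading comes with each control period).
- grab_frame(name): name is "scene" or "top" or "wrist"; returns a dict with "image" (420x560x3 uint8, red, green, blue), "vertical_fov" (degrees; the focal length in pixels is half the picture's height over the tangent of half this angle, whatever the lens; pixels are square), "cx", "cy" (the principal point, pixels), "R" (3x3) and "t" (3): a world point X has camera coordinates R X + t. Camera axes: x right, y down, z forward; pixel columns grow to the right and rows downward; lengths in m; the calibration is good to about 2 mm. The wrist camera is an equidistant fisheye: a pixel r from the principal point sees the ray r / f radians off the axis. A picture is of the moment at which its call begins. There is no depth.
- ticket.job_done(): hands the job in; it is judged then, once.
The state is a dict: "clock": time; "qpos": joint angles; "qd": joint speeds; "joint_efforts": joint torques, N m; "position": TCP position; "tool_rot": TCP orientation; "force": force on the tool from outside, world axes, zero at the start; "moment": the same for the moment, N m; "grip_width": finger opening in m; "finger_force": force on a finger pad.
Only numpy, scipy, OpenCV 4.12 (cv2) and the standard library are available. Lean on these libraries where they do the work, as an engineer would, in place of code of your own. Each camera call takes 0.05 s, during which the arm holds its last target. There are 200 camera calls.

## Task

With the fingertips alone, push the loose board tray further into the open receiver along its rails until it drops into the locating notches, then push the keeper's thumb pin round so that the keeper bar lies across the edge of the tray. Do not lift or tip up the tray, leave everything else standing where it is, and take the hand clear.

Things in the scene. Friction and masses are not known exactly. Their poses are not given: they have to be found in the camera images.
- receiver: Matte black satellite receiver, fixed: open shell 340 wide, 249 deep, 62 mm tall, top cover and back off. Origin at bench level under the middle of the tray's seated place. x points into the shell (push direction, away from the open back), y left, z up. Shell from x -125 to +124, y -170 to +170 mm; walls 3 mm, floor top at z 11, inside of the fascia at x +112. Power supply at y below -90, up to z 53 mm.
- rail_left (a point): Point on the left rail's ledge (receiver x 0, y +69, z 20 mm; axes as the receiver's); its twin is at y -69. The rails run along x from -125 to +112 mm: level ledges, top at z 20 mm, with outer guides (inner faces at y -76.5 and +76.5, top at z 24.5 mm).
- notch_left (a point): Mouth of the rear notch in the left ledge (receiver x -45, y +69, z 20 mm). Each ledge has two notches, 17 mm long and 9 mm deep, centred at x -45 and +75 mm. The ledges go on level past them, so a tray pushed fast can run over.
- lane (a point): Middle of the open lane at the receiver's left side, on its floor (receiver x -40, y +133, z 11 mm). The lane runs from y 100 to the wall at 167 mm along the whole shell, empty but for one loose standoff at x 55 to 95 mm; room for a fingertip outside the keeper.
- tray: Loose steel board tray with a green circuit board, about 0.5 kg, 180 (x) by 150 mm (y), plate 3 mm thick. Origin: middle of the plate's underside; axes as the receiver's. It starts 45 to 70 mm short of home, origin 26 mm above the bench (feet riding on the ledges); home, its origin is at receiver x 0 (+-2.5), z 20 mm. 1.5 mm side play; sliding takes 1 to 3 N.
- tray_foot (a point): Underside of the tray's rear left foot. Four nylon feet, 12 x 12 mm and 6 mm tall, stand under the plate at tray x -45 and +75, y -69 and +69 mm; all four fall into the notches together and the plate then lies on the ledges.
- tray_plate (a point): On the outer (robot side) face of the upright connector plate across the tray's rear end, mid width, 30 mm above the tray's underside; tray x -90. The plate is 3 mm thick and rises 38 mm above the underside. Its middle, tray y -38 to +40 mm, is plain: push there, towards +x. Sockets stick out up to 18 mm at either side. Inside it 40 mm of the tray are bare.
- tray_strip (a point): Middle of the bare strip on the tray's left, on the plate's top (tray x -25, y +51, z 3 mm). Free from x -86 to +35 and y +27 to +75 mm; the keeper closes over it. Parts elsewhere on the tray reach at most 29 mm above its underside.
- keeper (a joint): Angle of the keeper, rad: steel bar 12 wide, 4 thick, 46 mm long from its upright pivot, 25 to 29 mm above the bench: just over a seated tray, but it strikes the edge of an unseated one. 0: points to receiver -x, outside the left rail; 1.57 (stop, counter-clockwise from above): points to -y across the tray's left edge. Starts at -0.4 to 0.1, stays where left, moves with under 2 N.
- keeper_pin (a point): Centre of the top of the keeper's thumb pin: an upright round steel pin, 9 mm in diameter, standing 24 mm above the bar, 40 mm from the pivot; its top is 53 mm above the bench.
- keeper_pivot (a point): The keeper's upright axis, at the height of the bar's underside (25 mm above the bench); 92 mm to the left of the receiver's centre line and 20 mm behind (-x) its origin.
- fuse_jar: Cobalt blue glass fuse jar with steel lid, 52 mm in diameter, 64 mm tall, standing on the bench behind the left corner of the open back; origin at the centre of its foot. Leave alone.
- standoff_a: Steel standoff, upright round pillar 15 mm thick (foot 19 mm), 48 mm tall, standing on the floor of the receiver's left lane near the fascia; origin at the centre of its foot. Leave alone.
- standoff_b: The same standoff, standing on the bench behind the right corner of the open back. Leave alone.
- screwdriver: Screwdriver, 190 mm long, lying on the bench to the left. Leave alone.
- lnb: White plastic dish receiver head, 79 mm tall, standing on the bench to the left; origin at the centre of its foot. Leave alone.
- back_panel: The receiver's black back panel, 330 x 55 x 3 mm, lying on the bench to the right; origin at the middle of its underside. Leave alone.
- screw_dish: Round steel screw dish, 90 mm across, 16 mm tall, on the bench to the right; origin at the centre of its foot. Leave alone.
Things that resemble listed ones, but are neither listed nor needed, are in the scene too. There is more than one size of the tray; the job needs the largest.

How it is judged:
On the way, in this order (a step that is already met when the one before it is completed fails the run):
1. the tray has dropped into its notches, the keeper still open (z of tray in the frame of receiver below 0.0225 m and x of tray in the frame of receiver between -0.006 and 0.006 m and angle between tray's own z axis and vertical below 0.03 rad and value of joint keeper below 0.8 rad), for 0.2 s.
2. the keeper bar lies across the edge of the tray (value of joint keeper above 1.2 rad), for 0.2 s.
At the end, for the whole second after the job is handed in: The tray lies in its notches (origin less than 22.5 mm above the bench, within 6 mm of its seated place along the rails, level within 0.03 rad, at rest) and the keeper bar lies across its edge (keeper beyond 1.2 rad) (z of tray in the frame of receiver below 0.0225 m and x of tray in the frame of receiver between -0.006 and 0.006 m and angle between tray's own z axis and vertical below 0.03 rad and linear speed of tray below 0.01 m/s and value of joint keeper above 1.2 rad); the robot touches nothing.
It fails at once if the tray is lifted off its rails (z of tray in the frame of receiver above 0.034 m).
It fails at once if the tray is tipped up (angle between tray's own z axis and vertical above 0.12 rad).
It fails at once if a bystander is moved or carried (distance of any of fuse_jar, standoff_a, standoff_b, screwdriver, lnb, back_panel, screw_dish from where it was at the start of the episode above 0.015 m).
It also fails if it takes over 54 s, if anything falls off the work surface, if the arm or the gripper's body presses on something with over 40 N, if the wrist force passes 120 N, or if a joint passes its speed limit or range.

## Working session

There is one attempt and no reset: what is moved stays moved. The work goes in short steps, Python scripts to look and compute and a tool call to move; the robot and the scene stay as the last step left them, time stands still between calls to the robot, and variables do not carry over. Pictures are saved under pics/ and viewed, at most 10 in all, crops included, and the job is handed in when it is done.

Besides the shell and the picture viewer there is one more tool, called after "Emit:" in YAML: its name, and indented under it one key for each argument. arm_command: Moves the arm, as the interface text tells. Its arguments: {"type":"object","properties":{"commands":{"type":"array"},"newtons":{"type":"number"}},"required":["commands"]}

```bash
mkdir -p pics
cat > h.py <<'E'
import numpy as np, cv2, pickle
from workcell import bot, grab_frame, ticket
def grab(cam,fn):
    f=grab_frame(cam); pickle.dump(f,open(f'pics/{fn}.pkl','wb'))
    cv2.imwrite(f'pics/{fn}.png',cv2.cvtColor(f['image'],cv2.COLOR_RGB2BGR)); return f
def load(fn): return pickle.load(open(f'pics/{fn}.pkl','rb'))
def foc(f): return f['image'].shape[0]/2/np.tan(np.radians(f['vertical_fov'])/2)
def ray(f,u,v,z,fish=False):
    "world point on plane z seen at pixel"
    R=np.array(f['R']);t=np.array(f['t']);F=foc(f)
    x,y=(u-f['cx'])/F,(v-f['cy'])/F
    if fish:
        r=np.hypot(x,y)+1e-12; d=np.array([x/r*np.sin(r),y/r*np.sin(r),np.cos(r)])
    else: d=np.array([x,y,1.])
    c=-R.T@t; d=R.T@d
    return c+d*(z-c[2])/d[2]
def proj(f,X,fish=False):
    c=np.array(f['R'])@np.array(X)+np.array(f['t']);F=foc(f)
    if fish:
        r=np.hypot(c[0],c[1])+1e-12;a=np.arctan2(r,c[2]);return np.array([f['cx']+F*a*c[0]/r,f['cy']+F*a*c[1]/r])
    return np.array([f['cx']+F*c[0]/c[2],f['cy']+F*c[1]/c[2]])
E
python3 - <<'E'
from h import *
s=bot.observe();print(s['clock'],s['position'],s['tool_rot'],s['grip_width'],bot.pinch_z)
a=grab('top','top0');b=grab('scene','scene0')
for f in(a,b):print(f['vertical_fov'],-np.array(f['R']).T@f['t'])
E
```

```text
0.0 [ 0.15075413 -0.60619933  0.23071238] [-3.14042872e+00  1.02461194e-04  2.43841706e-01] 0.08529767943271693 0.0187
45.214806386165485 [ 3.01950589e-01 -1.17623358e-03  1.41225009e+00]
48.509646970017826 [ 1.25512962 -0.10011121  0.95416556]
```

View pics/top0.png

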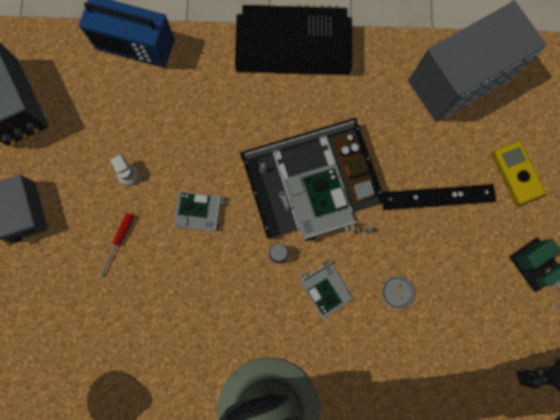

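View pics/scene0.png

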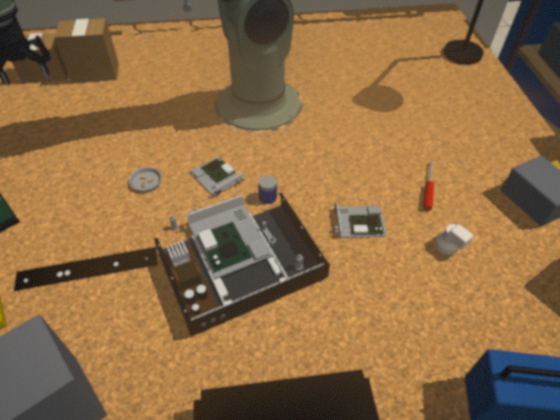

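The top view shows the receiver around (312,180), turned a little counter-clockwise. The large tray is inside it, the jar is at (278,253), and the smaller decoy trays are at (200,210) and (326,290). I'll enlarge the area.

Run:
```python
from h import *
f=load('top0')['image'][115:249,232:392][:,:,::-1]
g=cv2.resize(f,None,fx=4.4,fy=4.4,interpolation=cv2.INTER_CUBIC)
g=cv2.convertScaleAbs(g,alpha=1.6,beta=15)
cv2.imwrite('pics/c0.png',g);print(g.shape)
F=load('top0')
for p in [(243,155),(355,123),(278,253),(320,210)]:print(p,ray(F,*p,.062))
```

```text
(590, 704, 3)
(243, 155) [0.68113442 0.08568515 0.062     ]
(355, 123) [ 0.78132955 -0.22523619  0.062     ]
(278, 253) [ 0.41250103 -0.01618552  0.062     ]
(320, 210) [ 0.5316134  -0.12815496  0.062     ]
```

View pics/c0.png

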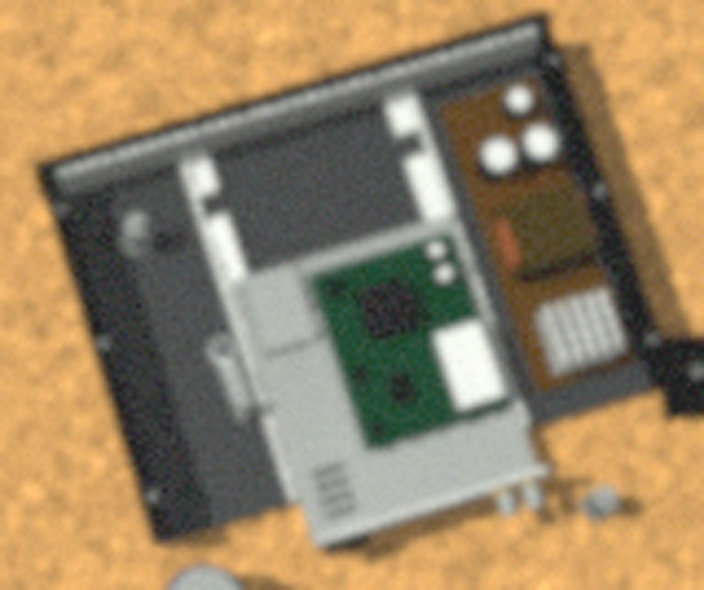

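The crop shows these features, in crop pixels:
- Fascia corners at (42,165) and (545,15), rear left wall corner at (157,540).
- Front notches at (212,203) and (410,145).
- Tray front corners at (240,285) and (448,225), and the rear upright from (320,543) to (548,468).
- Keeper from the pivot near (217,345) to the pin end near (240,405).

```bash
cat >> h.py <<'E'
def rot(a): return np.array([[np.cos(a),-np.sin(a)],[np.sin(a),np.cos(a)]])
def fit(pts,x0,f,fish=False):
    from scipy.optimize import least_squares
    def res(p): return np.concatenate([proj(f,np.r_[rot(p[2])@np.array(m[:2])*1e-3+p[:2],m[2]*1e-3],fish)-uv for m,uv in pts])
    return least_squares(res,x0,loss='soft_l1')
E
python3 - <<'E'
from h import *
f=load('top0')
C=lambda x,y:np.array([232+(x+.5)/4.4-.5,115+(y+.5)/4.4-.5])
P=[((124,170,62),C(42,165)),((124,-170,62),C(545,15)),((-125,170,62),C(157,540)),((75,69,20),C(212,203)),((75,-69,20),C(410,145))]
r=fit(P,[.6,-.1,.3],f);print(r.x,r.fun.round(2))
T=[((90,75,29),C(240,285)),((90,-75,29),C(448,225)),((-90,75,64),C(320,543)),((-90,-75,64),C(548,468))]
t=fit(T,[.55,-.1,.3],f);print(t.x,t.fun.round(2))
print('tray in rec',rot(r.x[2]).T@(t.x[:2]-r.x[:2]))
for n,m in dict(pivot=(-20,92,29)).items():
  print(n,proj(f,np.r_[rot(r.x[2])@np.array(m[:2])*1e-3+r.x[:2],m[2]*1e-3]),C(217,345),C(240,405))
for c in [(240,405),(217,345),(243,385)]:
  print('keeper',c,rot(r.x[2]).T@(ray(f,*C(*c),.04)[:2]-r.x[:2])*1e3)
s=load('scene0')
for n,m in dict(pivot=(-20,92,29),jar=(0,0,0)).items(): print(proj(s,np.r_[rot(r.x[2])@np.array(m[:2])*1e-3+r.x[:2],m[2]*1e-3]))
for n,p,z in [('jar',(278,252),.064),('sb',C(600,495),.04),('sa',C(132,220),.05)]:print(n,ray(f,*p,z),rot(r.x[2]).T@(ray(f,*p,z)[:2]-r.x[:2]))
E
```

```text
[ 0.62696254 -0.10652749  0.32777902] [-1.2  -0.16  0.3  -1.05 -0.29  0.04  0.1   0.94  0.97  0.12]
[ 0.56200679 -0.1280695   0.32732358] [-2.62 -0.28  0.52 -2.15 -0.08  0.48  0.65  0.85]
tray in rec [-0.06843274  0.00051682]
pivot [282.45210496 194.68626376] [280.93181818 193.02272727] [286.15909091 206.65909091]
keeper (240, 405) [-57.21866525  93.41093466]
keeper (217, 345) [-16.2657626   95.48275266]
keeper (243, 385) [-45.63009533  87.69972507]
[271.3670615  238.78389966]
[240.84119739 265.22115619]
jar [ 0.41500875 -0.01611188  0.064     ] [-0.1715608   0.15383849]
sb [ 0.49038758 -0.26280622  0.04      ] [-0.17961622 -0.10398931]
sa [0.65813257 0.03395112 0.05      ] [0.07473637 0.12296458]
```

Emit:
arm_command:
  commands:
    - [[16, 24, 0], 0.02, 1]
    - [[16, 24, 0], 0.02, 1]
    - [[16, 24, 0], 0.02, 1]
    - [[16, 24, 0], 0.024, 1]
    - [[16, 24, 0], 0, 1]
    - [[16, 24, 0], 0, 1]
    - [[16, 24, 0], 0, 1]
    - [[16, 24, 0], 0, 1]
    - [[16, 24, 0], 0, 1]
    - [[16, 24, 0], 0, 1]
    - [[16, 24, 0], 0, 1]
    - [[16, 24, 0], 0, 1]
    - [[16, 24, 0], 0, 1]
    - [[16, 24, 0], 0, 1]
    - [[16, 24, 0], 0, 1]
    - [[16, 24, 0], 0, 1]
    - [[16, 24, 0], 0, 1]
    - [[16, 24, 0], 0, 1]
    - [[0, 0, 0], 0, 1]
    - [[0, 0, 0], 0, 1]

```text
clock: 2.1
position: [0.4388, -0.1743, 0.2311]
tool_rot: [-3.141, 0.0, 0.329]
force: [-0.5, 0.5, -0.2]
grip_width: -0.0002
finger_force: 0.0
```

Run:
```python
from h import *
s=bot.observe();print(s['clock'],s['position'],s['tool_rot'],s['grip_width'],s['force'])
f=grab('wrist','w1');print(f['vertical_fov'],-np.array(f['R']).T@f['t'])
for m in [(-20,92,29),(-60,92,53),(-158,0,56),(-158,40,64),(-158,-38,64),(75,69,20)]:
  print(m,proj(f,np.r_[rot(.328)@np.array(m[:2])*1e-3+[.627,-.1065],m[2]*1e-3],True))
```

```text
2.1 [ 0.43875578 -0.17429246  0.23108433] [-3.14132003e+00  4.65383331e-04  3.28921699e-01] -0.00018831495888474035 [-0.477014    0.51226162 -0.18099148]
65.70646984690485 [ 0.51768121 -0.14660903  0.37427264]
(-20, 92, 29) [182.91853715  15.69323245]
(-60, 92, 53) [176.2813723   47.65359427]
(-158, 0, 56) [269.26333594 141.95919294]
(-158, 40, 64) [227.64507864 143.39705942]
(-158, -38, 64) [308.76798085 143.33710389]
(75, 69, 20) [207.85512141 -58.35933566]
```

View pics/w1.png

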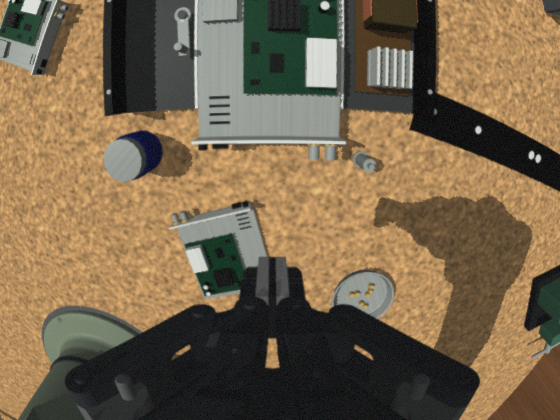

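The wrist view shows the tray's upright from (193,140) to (345,141), as predicted. The keeper pivot is at (182,14) and its pin at (183,47), so it is open at about 0. The decoy tray's upper edge runs from (175,225) to (250,207).

Run:
```python
from h import *
f=load('w1');o=np.array([.627,-.1065]);R=rot(.328)
for n,p,z in [('plateL',(195,139),.064),('plateR',(345,139),.064),('pin',(183,47),.053),('pivot',(182,14),.03),('decoy',(250,207),.03),('decoyR',(268,262),.03),('decoyL',(175,225),.03),('jar',(124,160),.064),('sb',(360,158),.048),('recL',(107,113),.062),('recR',(412,125),.062),('socket',(318,160),.045)]:
  print(n,(R.T@(ray(f,*p,z,True)[:2]-o)*1e3).round(1))
s=bot.observe();t=R.T@(s['position'][:2]-o)*1e3
print('tcp',t)
for g in [(-185,0),(-103,0)]: print(g,((R@np.array(g)*1e-3+o-s['position'][:2])*1e3).round(1))
```

```text
plateL [-152.9   72.1]
plateR [-152.9  -73.5]
pin [-60.  85.]
pivot [-18.2  92.8]
decoy [-234.3   21.9]
decoyR [-304.1    2. ]
decoyL [-256.8  111.5]
jar [-171.2  150.8]
sb [-174.2  -94.2]
recL [-120.8  167.8]
recR [-135.4 -144.5]
socket [-177.8  -50.2]
tcp [-200.58505978   -4.07041541]
(-185, 0) [13.4  8.9]
(-103, 0) [91.1 35.3]
```

Emit:
arm_command:
  commands:
    - [[7, 5, -10], 0, 1]
    - [[6, 4, -20], 0, 1]
    - [[0, 0, -25], 0, 1]
    - [[0, 0, -25], 0, 1]
    - [[0, 0, -25], 0, 1]
    - [[0, 0, -25], 0, 1]
    - [[0, 0, -25], 0, 1]
    - [[0, 0, -20], 0, 1]
    - [[0, 0, -11], 0, 1]
    - [[0, 0, -5], 0, 1]
    - [[0, 0, 0], 0, 1]
    - [[0, 0, 0], 0, 1]

```text
clock: 3.35
position: [0.4522, -0.1657, 0.0409]
tool_rot: [3.141, -0.001, 0.328]
force: [0.4, 0.4, 0.7]
grip_width: 0.0003
finger_force: 0.0
```

Emit:
arm_command:
  commands:
    - [[3.8, 1.3, 0], 0, 1]
    - [[3.8, 1.3, 0], 0, 1]
    - [[3.8, 1.3, 0], 0, 1]
    - [[3.8, 1.3, 0], 0, 1]
    - [[3.8, 1.3, 0], 0, 1]
    - [[3.8, 1.3, 0], 0, 1]
    - [[3.8, 1.3, 0], 0, 1]
    - [[3.8, 1.3, 0], 0, 1]
    - [[3.8, 1.3, 0], 0, 1]
    - [[3.8, 1.3, 0], 0, 1]
    - [[3.8, 1.3, 0], 0, 1]
    - [[3.8, 1.3, 0], 0, 1]
    - [[3.8, 1.3, 0], 0, 1]
    - [[1.9, 0.65, 0], 0, 1]
    - [[0, 0, 0], 0, 1]
    - [[0, 0, 0], 0, 1]

```text
clock: 4.95
position: [0.5032, -0.1479, 0.0403]
tool_rot: [3.142, -0.0, 0.328]
force: [0.2, -0.6, 0.1]
grip_width: 0.0
finger_force: 0.0
```

Run:
```python
from h import *
s=bot.observe();o=np.array([.627,-.1065]);R=rot(.328)
print(s['clock'],(R.T@(s['position'][:2]-o)*1e3),R.T@s['force'][:2],s['moment'])
f=grab('wrist','w2');cv2.imwrite('pics/w2.png',cv2.resize(f['image'][:330,60:500,::-1],None,fx=1.8,fy=1.8,interpolation=cv2.INTER_CUBIC))
```

```text
4.95 [-130.52757124    0.66460822] [ 0.01166749 -0.59281172] [-0.01047656  0.00341385 -0.02640758]
```

View pics/w2.png

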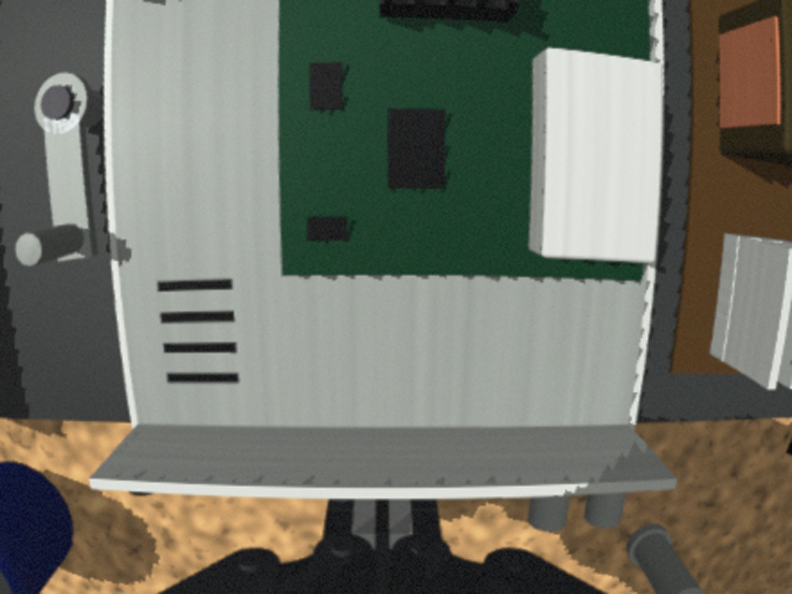

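The fingers are at the connector plate, whose top edge is at crop row 490. The keeper pivot is at (58,102) and the pin top at (30,249).

Run:
```python
from h import *
f=load('w2');o=np.array([.627,-.1065]);R=rot(.328)
C=lambda x,y:(60+(x+.5)/1.8-.5,(y+.5)/1.8-.5)
for n,p,z in [('plateTopL',(92,489),.064),('plateTopR',(674,487),.064),('platebotL',(135,426),.029),('pin',(30,249),.053),('pivot',(58,102),.031),('shellfloorEdge',(80,419),.011),('shellfloorEdgeR',(700,419),.011),('pinbase',(78,238),.029)]:
  print(n,(R.T@(ray(f,*C(*p),z,True)[:2]-o)*1e3).round(1))
print((R.T@(-np.array(f['R']).T@f['t'])[:2]-R.T@o)*1e3)
```

```text
plateTopL [-119.5   76.3]
plateTopR [-118.9  -74. ]
platebotL [-117.    77.5]
pin [-58.4  90.3]
pivot [-18.4  92.6]
shellfloorEdge [-123.1  108.2]
shellfloorEdgeR [-123.3 -112.4]
pinbase [-58.7  88.9]
[-46.98181181   1.39281682]
```

Emit:
arm_command:
  commands:
    - [[2.84, 0.97, 0], 0, 1]
    - [[2.84, 0.97, 0], 0, 1]
    - [[2.84, 0.97, 0], 0, 1]
    - [[2.84, 0.97, 0], 0, 1]
    - [[2.84, 0.97, 0], 0, 1]
    - [[2.84, 0.97, 0], 0, 1]
    - [[2.84, 0.97, 0], 0, 1]
    - [[1.9, 0.65, 0], 0, 1]
    - [[0.95, 0.32, 0], 0, 1]
    - [[0.95, 0.32, 0], 0, 1]
    - [[0.95, 0.32, 0], 0, 1]
    - [[0, 0, 0], 0, 1]

```text
clock: 6.2
position: [0.5279, -0.1395, 0.0403]
tool_rot: [3.142, -0.0, 0.328]
force: [-0.0, -0.6, -0.3]
grip_width: 0.0
finger_force: 0.1
```

Run:
```python
from h import *
s=bot.observe();o=np.array([.627,-.1065]);R=rot(.328)
print(s['clock'],(R.T@(s['position'][:2]-o)*1e3),R.T@s['force'][:2],s['force'])
f=grab('wrist','w3');f2=load('w2')
# edge rows of plate top: brightness profile columns around u=200,340
for F in(f2,f):
  g=cv2.cvtColor(F['image'],cv2.COLOR_RGB2GRAY)
  print(g[262:282,170:230].mean(1).round().astype(int),[ (R.T@(ray(F,200,r,.064,True)[:2]-o)*1e3)[0].round(1) for r in (268,272,276)])
  h=g[40:66,60:130]
```

```text
6.2 [-104.42674702    0.64997302] [-0.22197265 -0.57802457] [-0.02392818 -0.61871779 -0.30421847]
[111 112 111 110 109 109 113 142 197 221 222 222 221 209 184 167 164 165
 165 164] [np.float64(-115.4), np.float64(-117.4), np.float64(-119.4)]
[113 113 113 113 112 112 111 114 138 188 218 224 224 223 212 184 161 156
 156 156] [np.float64(-89.3), np.float64(-91.3), np.float64(-93.3)]
```

Emit:
arm_command:
  commands:
    - [[0.95, 0.32, 0], 0, 1]
    - [[0.95, 0.32, 0], 0, 1]
    - [[0.76, 0.26, 0], 0, 1]
    - [[0.76, 0.26, 0], 0, 1]
    - [[0, 0, 0], 0, 1]
    - [[0, 0, 0], 0, 1]

```text
clock: 6.85
position: [0.5312, -0.1384, 0.0403]
tool_rot: [3.142, -0.0, 0.328]
force: [-1.8, 0.2, 0.7]
grip_width: 0.0001
finger_force: 0.7
```

```bash
cat > c.py <<'E'
from h import *
import sys
s=bot.observe();o=np.array([.627,-.1065]);R=rot(.328)
print(s['clock'],(R.T@(s['position'][:2]-o)*1e3),R.T@s['force'][:2],s['force'])
f=grab('wrist',sys.argv[1])
g=cv2.cvtColor(f['image'],cv2.COLOR_RGB2GRAY)
print(g[250:290,170:230].mean(1).round().astype(int))
cv2.imwrite('pics/%s.png'%sys.argv[1],cv2.resize(f['image'][:330,60:500,::-1],None,fx=1.8,fy=1.8,interpolation=cv2.INTER_CUBIC))
E
python3 c.py w4
```

```text
6.85 [-100.94826697    0.6467188 ] [-1.65321069  0.74247161] [-1.80426306  0.17030705  0.72822182]
[113 115 117 118 116 115 115 114 114 113 113 113 114 127 173 216 225 226
 225 211 152  88  66  64  65  66  67  70  91 127 151 155 157 158 159 160
 158 159 160 162]
```

Emit:
arm_command:
  commands:
    - [[-3.8, -1.3, 0], 0, 1]
    - [[-3.8, -1.3, 0], 0, 1]
    - [[-3.8, -1.3, 0], 0, 1]
    - [[0, 0, 15], 0, 1]
    - [[0, 0, 20], 0, 1]
    - [[0, 0, 20], 0, 1]
    - [[0, 0, 20], 0, 1]
    - [[2, 20, 0], 0, 1]
    - [[2, 20, 0], 0, 1]
    - [[2, 20, 0], 0, 1]
    - [[2, 20, 0], 0, 1]
    - [[2, 20, 0], 0, 1]
    - [[2, 20, 0], 0, 1]
    - [[2, 16, 0], 0, 1]
    - [[0, 0, 0], 0, 1]
    - [[0, 0, 0], 0, 1]

```text
clock: 8.5
position: [0.5336, -0.0067, 0.1153]
tool_rot: [3.141, 0.0, 0.328]
force: [0.9, -0.3, 0.6]
grip_width: 0.0001
finger_force: 0.0
```

```bash
python3 c.py w5
```

```text
8.5 [-56.30396752 124.56838546] [ 0.70360217 -0.59069696] [ 0.85638531 -0.33254039  0.59197495]
[127 128 127 126 125 122 118 117 120 125 130 133 132 131 131 130 130 131
 129 127 128 129 129 129 129 131 135 142 149 151 150 151 157 167 172 173
 170 162 151 143]
```

View pics/w5.png

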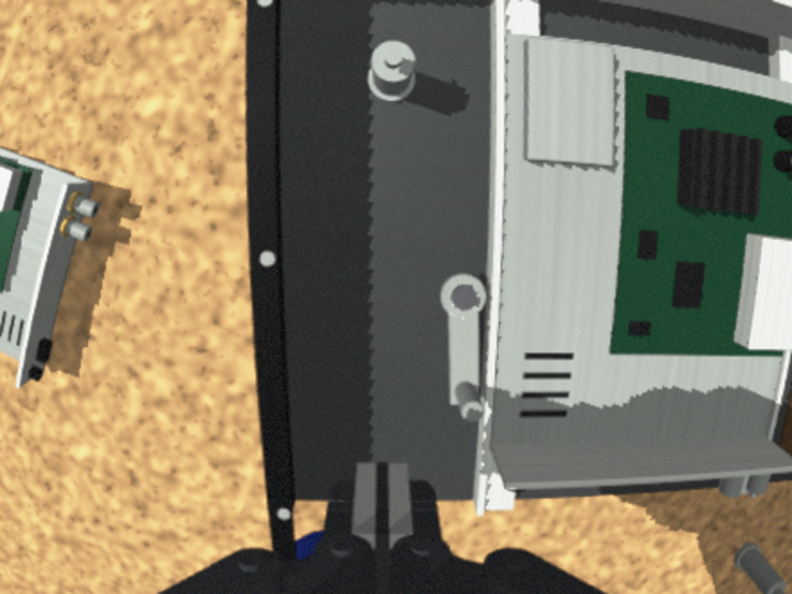

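The tray lies between the rails with its rear notches filled. The keeper pivot is at crop (463,296) and the pin top at (471,409), still open.

Run:
```python
from h import *
f=load('w5');o=np.array([.627,-.1065]);R=rot(.328);o=o+R@[.0017,.0005]
C=lambda x,y:(60+(x+.5)/1.8-.5,(y+.5)/1.8-.5)
for n,p,z in [('pin',(471,409),.053),('pivot',(463,296),.031),('wall',(285,400),.062),('plateTopL',(500,487),.058),('standoffA',(392,55),.059),('tcp',(382,470),.115)]:
  print(n,(R.T@(ray(f,*C(*p),z,True)[:2]-o)*1e3).round(1))
print(R.T@(bot.observe()['position'][:2]-o)*1e3)
```

```text
pin [-59.2  90.8]
pivot [-19.8  92.6]
wall [-52.  160.2]
plateTopL [-91.1  77.7]
standoffA [ 68.9 121.5]
tcp [-51.9 124.9]
[-58.16041371 123.60554781]
```

Emit:
arm_command:
  commands:
    - [[0, 0, -15], 0, 1]
    - [[0, 0, -20], 0, 1]
    - [[0, 0, -20], 0, 1]
    - [[0, 0, -15], 0, 1]
    - [[0, 0, -9], 0, 1]
    - [[0, 0, 0], 0, 1]
    - [[0.97, -2.84, 0], 0, 1]
    - [[0.97, -2.84, 0], 0, 1]
    - [[0.97, -2.84, 0], 0, 1]
    - [[0.97, -2.84, 0], 0, 1]
    - [[0.97, -2.84, 0], 0, 1]
    - [[0.97, -2.84, 0], 0, 1]
    - [[0, 0, 0], 0, 1]

```text
clock: 9.85
position: [0.5397, -0.0238, 0.0363]
tool_rot: [3.141, -0.0, 0.327]
force: [0.1, 0.5, 0.3]
grip_width: 0.0001
finger_force: 0.0
```

Emit:
arm_command:
  commands:
    - [[1.91, -2.52, 0], 0, 1]
    - [[1.91, -2.52, 0], 0, 1]
    - [[1.91, -2.52, 0], 0, 1]
    - [[1.91, -2.52, 0], 0, 1]
    - [[1.91, -2.52, 0], 0, 1]
    - [[0, 0, 0], 0, 1]

```text
clock: 10.45
position: [0.5495, -0.0364, 0.0363]
tool_rot: [3.141, -0.0, 0.327]
force: [-0.1, 0.3, 0.1]
grip_width: -0.0004
finger_force: 0.0
```

Emit:
arm_command:
  commands:
    - [[1.91, -2.52, 0], 0, 1]
    - [[1.91, -2.52, 0], 0, 1]
    - [[1.91, -2.52, 0], 0, 1]
    - [[1.91, -2.52, 0], 0, 1]
    - [[0, 0, 0], 0, 1]

```text
clock: 10.95
position: [0.5573, -0.0461, 0.0363]
tool_rot: [-3.141, -0.001, 0.328]
force: [1.8, 1.8, 0.4]
grip_width: -0.0001
finger_force: 0.9
```

```bash
python3 c.py w6
```

```text
10.95 [-46.48657738  79.64306092] [2.28448142 1.08141301] [1.81431485 1.75970767 0.41424919]
[76 76 76 77 77 76 76 77 76 75 74 74 74 75 74 75 75 75 75 73 73 73 73 73
 73 73 73 74 73 74 73 72 72 72 72 72 73 73 73 72]
```

View pics/w6.png

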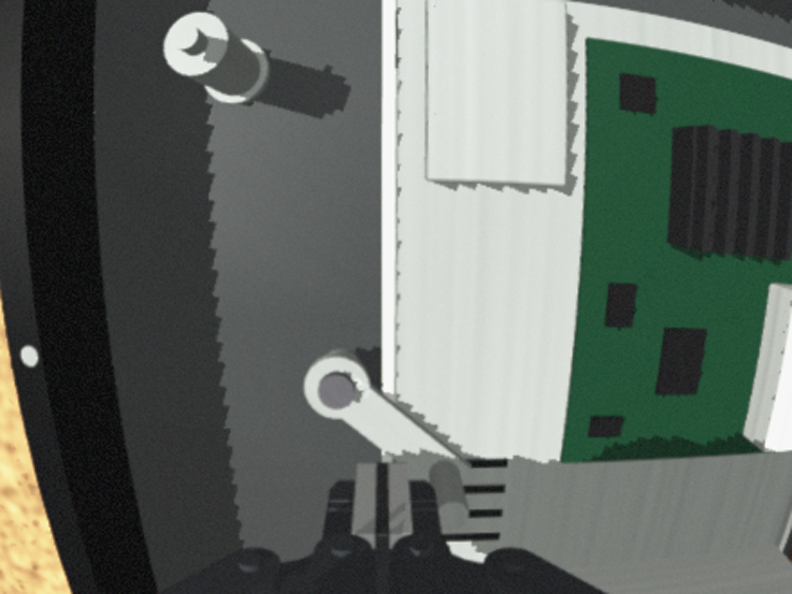

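The bar has turned about 0.9 rad and the pin is right beside the fingers at (445,485). Next I'll move behind it and push towards +x.

Emit:
arm_command:
  commands:
    - [[-1.29, 3.79, 0], 0, 1]
    - [[-3.41, -1.16, 0], 0, 1]
    - [[-3.41, -1.16, 0], 0, 1]
    - [[-3.41, -1.16, 0], 0, 1]
    - [[-3.41, -1.16, 0], 0, 1]
    - [[-3.41, -1.16, 0], 0, 1]
    - [[0, 0, 0], 0, 1]
    - [[0.97, -2.84, 0], 0, 1]
    - [[0.97, -2.84, 0], 0, 1]
    - [[0.97, -2.84, 0], 0, 1]
    - [[0.97, -2.84, 0], 0, 1]
    - [[0.97, -2.84, 0], 0, 1]
    - [[0.97, -2.84, 0], 0, 1]
    - [[0.97, -2.84, 0], 0, 1]
    - [[0.97, -2.84, 0], 0, 1]
    - [[0.97, -2.84, 0], 0, 1]
    - [[0, 0, 0], 0, 1]

```text
clock: 12.7
position: [0.5473, -0.0741, 0.0363]
tool_rot: [3.141, -0.0, 0.327]
force: [0.3, -1.5, -0.1]
grip_width: 0.0001
finger_force: 0.0
```

Emit:
arm_command:
  commands:
    - [[2.84, 0.97, 0], 0, 1]
    - [[2.84, 0.97, 0], 0, 1]
    - [[2.84, 0.97, 0], 0, 1]
    - [[2.84, 0.97, 0], 0, 1]
    - [[2.84, 0.97, 0], 0, 1]
    - [[2.84, 0.97, 0], 0, 1]
    - [[2.84, 0.97, 0], 0, 1]
    - [[1.9, 0.65, 0], 0, 1]
    - [[0, 0, 0], 0, 1]

```text
clock: 13.6
position: [0.5693, -0.0658, 0.0363]
tool_rot: [-3.141, -0.0, 0.328]
force: [0.2, -0.2, 0.4]
grip_width: -0.0002
finger_force: 0.0
```

```bash
python3 c.py w7
```

```text
13.6 [-41.49258695  57.09145036] [ 0.15811175 -0.30480984] [ 0.24787716 -0.23762423  0.35084383]
[89 88 89 89 88 88 88 88 88 87 87 87 86 87 87 86 86 86 86 86 86 86 86 86
 85 85 85 85 85 85 85 85 85 85 85 85 85 85 85 85]
```

View pics/w7.png

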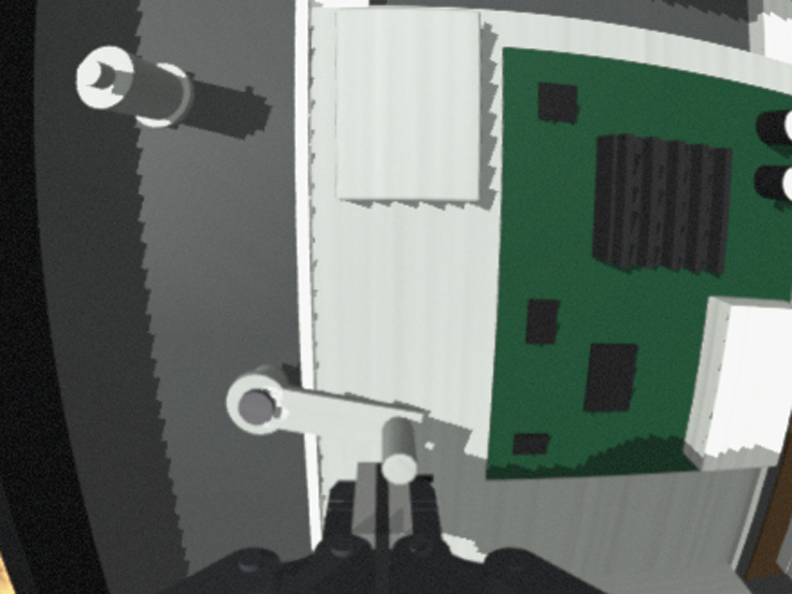

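The bar now lies across the tray edge, at about 1.4 rad. I'll push a little more for margin, then back off and rise clear.

Emit:
arm_command:
  commands:
    - [[1.9, 0.65, 0], 0, 1]
    - [[1.9, 0.65, 0], 0, 1]
    - [[0, 0, 0], 0, 1]
    - [[-2.84, -0.97, 0], 0, 1]
    - [[-3.8, -1.3, 0], 0, 1]
    - [[-3.8, -1.3, 0], 0, 1]
    - [[0, 0, 0], 0, 1]
    - [[0, 0, 15], 0, 1]
    - [[0, 0, 25], 0, 1]
    - [[0, 0, 25], 0, 1]
    - [[0, 0, 25], 0, 1]
    - [[0, 0, 25], 0, 1]
    - [[0, 0, 20], 0, 1]
    - [[0, 0, 0], 0, 1]
    - [[0, 0, 0], 0, 1]

```text
clock: 15.15
position: [0.5625, -0.0684, 0.1722]
tool_rot: [3.141, -0.001, 0.328]
force: [-0.1, 0.0, -0.9]
grip_width: 0.0002
finger_force: 0.0
```

```bash
python3 c.py w8
```

```text
15.15 [-48.81358356  56.83103981] [-0.11720345  0.09230178] [-0.14069021  0.04962391 -0.8827863 ]
[ 59  58  58  58  66  97 136 155 161 168 176 184 187 187 186 187 190 191
 192 192 181 163 146 129 117 105  96  86  77  71  70  67  66  65  63  61
  57  56  55  55]
```

View pics/w8.png

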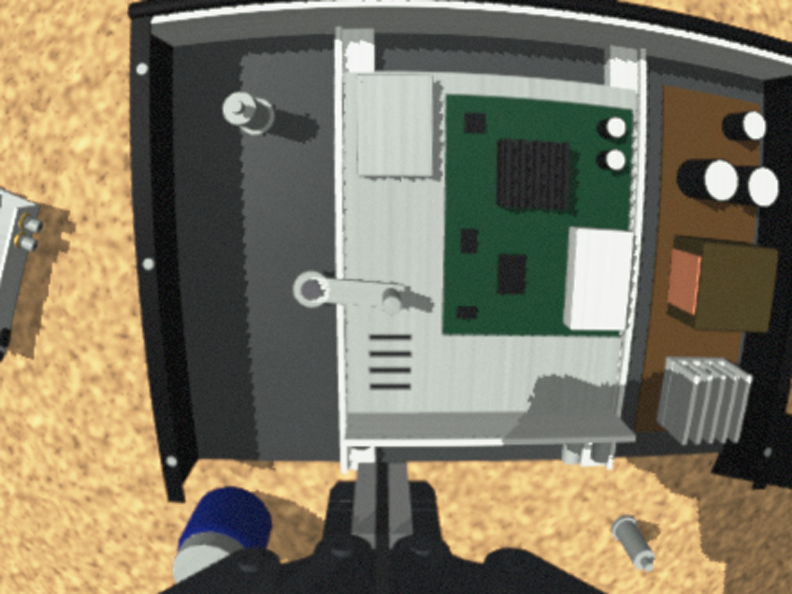

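The tray is seated, the keeper bar lies across its edge from (312,289) to (400,295), the bystanders are standing and the hand is clear.

```bash
python3 -c "
from workcell import ticket
print(ticket.job_done())"
```

```text
the job is handed in; nothing more can be done
None
```

I pushed the tray home until it dropped into its notches, turned the keeper bar across its edge, moved the hand clear and handed the job in at about 15 s; the final picture shows all of this, but the hand-in gave no verdict.

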